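# Feel for the free bay and put the sample tray away

### The arm

A 6-joint arm with a two-finger parallel gripper is mounted at the origin on the work surface. World frame = base frame: x ahead of the robot, y to its left, z up, the work surface at z = 0. Lengths are in m, angles in degrees, forces in N, time in s.
With the tool pointing down it reaches from about 0.275 to 0.75 m from the base axis. Payload 10.2 kg.
Tool frame: the origin (TCP) lies at the very end of the fingers, on their centre line; the grasp point (between the pads) lies r.pinch_z behind it (r.pinch_z is the distance from the TCP to the grasp point, in m); z points along the fingers, y is the line along which they close (so a half turn about z gives the same grasp; the last joint's range is limited). The gripper opens to 88 mm and grips with 3 to 60 N. Pads are 18 mm wide; open, the fingers measure 123 mm over their backs; the gripper's body (75 mm by 187 mm) begins 45 mm behind the grasp point.
Start: joints at [-80.638, 17.928, 85.812, -0, 76.261, -12.8], TCP at [0.198, -0.486, 0.239] pointing down, gripper open.
Joint ranges: [-168.41, 168.41], [-55.51, 124.54], [10.69, 146.95], [-70.63, 250.63], [1, 178], [-165.06, 165.06]. Speed limits (degrees/s): [136.94, 136.94, 172.46, 180, 180, 180].

### API

Orientations are given as a 3x3 rotation matrix whose columns are the frame's x, y, z axes.
In Python, from plant import observe, optics, r, spotter gives the robot as it stands.
- The arm moves only by the shell command python3 -m inch 'ROWS' [OPENING] [FORCE]. ROWS is text: rows parted by semicolons, each of 4 numbers parted by spaces: the shift along the tool's x, y, z in cm, then the turn about the tool's z in degrees. In form: x y z twist; .... A call has 1 to 8 rows; each row is the pose to reach, as a shift and turn from the pose commanded when the call began, along the tool's axes at that moment; what a row does not reach only later rows make up. A row lasts 1/10 s, in which the tool goes at most 50 mm and 8.59 degrees, less where a joint would pass 70% of its speed; a pose out of reach is approached as far as the arm can. A call with a gripper value outside its range is refused whole. OPENING is the closure, from 0 (fully open) to 1 (shut), set as the call begins (- or left out, the last holds). The fingers move at their own pace and stop on an object; FORCE is the grip in N (left out, the last holds). Time passes only in rows, so rows that repeat a pose let the fingers close. It gives the time, the measured TCP pose, the force, the opening and the grip force at its end, in the units of the state.
- observe(): the state, without advancing time (a new reading comes with each control period).
- optics.get_image(name): name is "scene" or "side" or "wrist"; returns the picture (384x512x3 uint8, red, green, blue); there is no depth.
- optics.camera_info(name): a dict with "mtx" (3x3 intrinsics, pixels), "cam_to_world" (4x4, takes a point from camera to world coordinates); the wrist camera has in their place "tool_from_camera" (4x4, takes a point from camera to tool coordinates, whose origin is the TCP and whose axes are the flange's). Camera axes: x right, y down, z forward; pixel columns grow to the right and rows downward; lengths in m; the calibration is good to about 2 mm. The wrist camera is an equidistant fisheye: a pixel r from the principal point sees the ray r / f radians off the axis. A picture is of the moment at which its call begins: read the wrist's pose just before it. camera_info takes no time and is no camera call.
- r.finish_job(): hands the job in; it is judged then, once.
Trained networks look in the newest picture that a camera, given by its name, has taken for a name from the list of things; names that differ only in an ending like _2 or _b are one class to them, and where a whole thing is asked for, a point or a joint stands for the part that bears it (a point fixed in the world has none). Each returns a list of dicts, best first, with "confidence" (0 to 1); they miss things now and then, are a little off and sometimes report something else, mostly with a low value. They report only what shows in the picture. A call takes as long as a camera call. They do not tell look-alikes from the thing itself.
- spotter.cut_out(query, camera): "mask" (384x512 bool, what is visible of it).
- spotter.landmark_of(query, camera): "xyz" ([x, y, z] in m, in world coordinates, good to about 4 mm: a listed point, or the origin of a listed thing).
The state is a dict: "time_s": time; "qpos": joint angles; "dq": joint speeds; "joint_torque": joint torques, N m; "ee_pos": TCP position; "tcp_rot": TCP orientation; "force": force on the tool from outside, world axes, zero at the start; "torque": the same for the moment, N m; "gripper_width": finger opening in m; "gripper_force": force on a finger pad.
Only numpy, scipy, OpenCV 4.12 (cv2) and the standard library are available. Lean on these libraries where they do the work, as an engineer would, in place of code of your own. Each camera call takes 0.05 s, during which the arm holds its last target. There are 200 camera calls.

### The job

One of the four bays of the grey rack is empty, but you cannot see which: press the yellow feeler caps until you find the one that sinks right down. Only then put the red tray away in that bay, endwise and lid up, and push it in until its end is level with the rack's front; keep the tray level on the way and leave everything else on the bench where it is.

Things in the scene. Friction and masses are not known exactly. Their poses are not given: they have to be found in the camera images.
- tray: Red lidded tray with a white lid, a closed rigid box 110 long (its x) x 54 wide (its y, at the lid; 50 below the lid) x 36 mm high, about 0.25 kg, standing on the bench in front of the rack; both ends are alike. Origin at the centre of its underside, z up.
- rack: Fixed grey rack, 128 deep (x) x 296 wide (y) x 56 mm high, no floor; origin at the centre of its underside. Four bays side by side, inside 64 wide, 50 high, 120 mm deep, 8 mm walls, closed back and roof, open only to the rack's -x (towards the robot). Three hold a blue tray the red one's size, fully in; one is empty; the roof hides which. A sprung yellow feeler cap stands over each bay.
- bay0 (a point): Middle of the front edge of the left-most (+y) bay, at bench height, in the plane of the rack's front; x points into the bay, y across it, z up.
- cap0 (a point): Centre of the top of the yellow feeler cap over the left-most (+y) bay: disc 32 mm across on a thin stem, 76 mm behind the rack's front; its top is 80 mm above the bench when up (24 mm above the roof).
- feeler0 (a joint): How far the cap over the left-most (+y) bay is pressed down, in m: 0 up, 0.018 fully down; a spring returns it (1 N to start, 3 N fully down). Over a full bay it stops hard after about 5 mm, on the tray inside; over an empty one it goes all the way.
- bay1 (a point): Middle of the front edge of the second from the left bay, at bench height, in the plane of the rack's front; x points into the bay, y across it, z up.
- cap1 (a point): Centre of the top of the yellow feeler cap over the second from the left bay: disc 32 mm across on a thin stem, 76 mm behind the rack's front; its top is 80 mm above the bench when up (24 mm above the roof).
- feeler1 (a joint): How far the cap over the second from the left bay is pressed down, in m: 0 up, 0.018 fully down; a spring returns it (1 N to start, 3 N fully down). Over a full bay it stops hard after about 5 mm, on the tray inside; over an empty one it goes all the way.
- bay2 (a point): Middle of the front edge of the third from the left bay, at bench height, in the plane of the rack's front; x points into the bay, y across it, z up.
- cap2 (a point): Centre of the top of the yellow feeler cap over the third from the left bay: disc 32 mm across on a thin stem, 76 mm behind the rack's front; its top is 80 mm above the bench when up (24 mm above the roof).
- feeler2 (a joint): How far the cap over the third from the left bay is pressed down, in m: 0 up, 0.018 fully down; a spring returns it (1 N to start, 3 N fully down). Over a full bay it stops hard after about 5 mm, on the tray inside; over an empty one it goes all the way.
- bay3 (a point): Middle of the front edge of the right-most (-y) bay, at bench height, in the plane of the rack's front; x points into the bay, y across it, z up.
- cap3 (a point): Centre of the top of the yellow feeler cap over the right-most (-y) bay: disc 32 mm across on a thin stem, 76 mm behind the rack's front; its top is 80 mm above the bench when up (24 mm above the roof).
- feeler3 (a joint): How far the cap over the right-most (-y) bay is pressed down, in m: 0 up, 0.018 fully down; a spring returns it (1 N to start, 3 N fully down). Over a full bay it stops hard after about 5 mm, on the tray inside; over an empty one it goes all the way.
- burner: Bystander: gas burner, silver round foot 84 mm across, 155 mm tall; origin at its foot.
- beaker: Bystander: clear glass beaker, 70 mm across, 90 mm tall; origin at its foot.
- wash_bottle: Bystander: white bottle with red cap, 60 mm across, 160 mm tall; origin at its foot.
- mortar: Bystander: white ceramic bowl, 90 mm across, 50 mm tall; origin at its foot.
Mind the look-alikes: they are no part of the job. There is more than one size of the tray; the job needs the largest.

How it is judged (in metres and radians):
On the way, in this order (a step that is already met when the one before it is completed fails the run):
1. the feeler cap over the empty bay has been pressed at least 12 mm down (value of joint any of feeler0, feeler1, feeler2, feeler3 above 0.012 m), for 0.05 s.
2. the red tray is in the bay, up to the rack's front (((x of tray in the frame of bay0 between 0.047 and 0.075 m and y of tray in the frame of bay0 between -0.012 and 0.012 m and z of tray in the frame of bay0 below 0.008 m) or (x of tray in the frame of bay1 between 0.047 and 0.075 m and y of tray in the frame of bay1 between -0.012 and 0.012 m and z of tray in the frame of bay1 below 0.008 m) or (x of tray in the frame of bay2 between 0.047 and 0.075 m and y of tray in the frame of bay2 between -0.012 and 0.012 m and z of tray in the frame of bay2 below 0.008 m) or (x of tray in the frame of bay3 between 0.047 and 0.075 m and y of tray in the frame of bay3 between -0.012 and 0.012 m and z of tray in the frame of bay3 below 0.008 m)) and angle between tray's own z axis and vertical below 0.1 rad), for 0.2 s.
At the end, for the whole second after the job is handed in: The red tray stands lid up on the bench (tilt under 0.1 rad), at rest and released, lengthwise inside the empty bay, its outer end sticking out no more than 8 mm from the rack's front (all of step 2 and linear speed of tray below 0.02 m/s); the robot touches nothing.
It fails at once if the red tray is tipped by more than 0.35 rad (angle between tray's own z axis and vertical above 0.35 rad).
It fails at once if a bystander is moved by more than 40 mm (distance of any of burner, beaker, wash_bottle, mortar from where it was at the start of the episode above 0.04 m).
It also fails if it takes over 67 s, if anything falls off the work surface, if the arm or the gripper's body presses on something with over 40 N, if the wrist force passes 120 N, or if a joint passes its speed limit or range.

## Working session

There is one attempt and no reset: what is moved stays moved. The work goes in short steps, Python scripts to look and compute and a shell command to move; the robot and the scene stay as the last step left them, time stands still between calls to the robot, and variables do not carry over. Pictures are saved under pics/ and viewed, at most 10 in all, crops included, and the job is handed in when it is done.

```bash
mkdir -p pics; ls; python3 - <<'E'
from plant import observe, optics, r, spotter
import cv2,numpy as np
s=observe();print(s['time_s'],s['ee_pos'],s['tcp_rot'],s['force'],r.pinch_z)
for c in("scene","side"):
    im=optics.get_image(c);cv2.imwrite(f"pics/{c}0.png",im[:,:,::-1])
    for q in("tray","rack","cap0","cap1","cap2","cap3","bay0","bay3","burner","beaker","wash_bottle","mortar"):
        print(c,q,[(np.round(d['xyz'],3).tolist(),round(d['confidence'],2)) for d in spotter.landmark_of(q,c)][:4])
print(observe()['time_s'])
E
```

```text
pics
0.0 [ 0.19799379 -0.48597774  0.23818433] [[ 9.26129225e-01  3.77206329e-01 -2.09308472e-04]
 [ 3.77206296e-01 -9.26128470e-01  1.21141662e-03]
 [ 2.63107480e-04 -1.20088081e-03 -9.99999244e-01]] [0.43567195 0.68436232 0.63930389] 0.0187
scene tray [([0.652, -0.206, 0.003], 0.89), ([0.504, -0.22, -0.001], 0.87), ([0.448, -0.095, 0.001], 0.77)]
scene rack [([0.643, 0.023, 0.002], 0.95)]
scene cap0 [([0.663, 0.129, 0.079], 0.72), ([0.653, -0.019, 0.078], 0.69), ([0.644, -0.081, 0.08], 0.55), ([0.661, 0.057, 0.082], 0.49)]
scene cap1 [([0.663, 0.129, 0.079], 0.72), ([0.653, -0.019, 0.078], 0.69), ([0.644, -0.081, 0.08], 0.55), ([0.661, 0.057, 0.082], 0.49)]
scene cap2 [([0.663, 0.129, 0.079], 0.72), ([0.653, -0.019, 0.078], 0.69), ([0.644, -0.081, 0.08], 0.55), ([0.661, 0.057, 0.082], 0.49)]
scene cap3 [([0.663, 0.129, 0.079], 0.72), ([0.653, -0.019, 0.078], 0.69), ([0.644, -0.081, 0.08], 0.55), ([0.661, 0.057, 0.082], 0.49)]
scene bay0 [([0.589, 0.132, 0.003], 0.63)]
scene bay3 [([0.589, 0.132, 0.003], 0.63)]
scene burner [([0.491, 0.317, -0.001], 0.81)]
scene beaker [([0.668, -0.
[... 468 characters left out ...]
, ([0.666, 0.133, 0.081], 0.54), ([0.661, 0.059, 0.08], 0.46), ([0.647, -0.012, 0.079], 0.45)]
side cap2 [([0.644, -0.08, 0.079], 0.61), ([0.666, 0.133, 0.081], 0.54), ([0.661, 0.059, 0.08], 0.46), ([0.647, -0.012, 0.079], 0.45)]
side cap3 [([0.644, -0.08, 0.079], 0.61), ([0.666, 0.133, 0.081], 0.54), ([0.661, 0.059, 0.08], 0.46), ([0.647, -0.012, 0.079], 0.45)]
side bay0 [([0.567, -0.079, -0.002], 0.88)]
side bay3 [([0.567, -0.079, -0.002], 0.88)]
side burner [([0.492, 0.317, 0.004], 0.64)]
side beaker [([0.665, -0.326, -0.002], 0.87)]
side wash_bottle [([0.731, 0.299, 0.0], 0.81)]
side mortar [([0.476, -0.345, -0.002], 0.96), ([0.495, 0.317, 0.003], 0.74), ([0.663, 0.056, 0.08], 0.43)]
1.3
```

View pics/scene0.png

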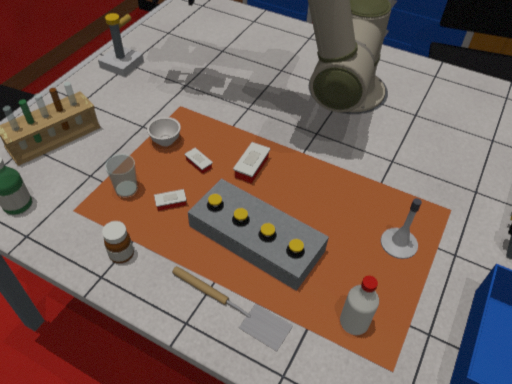

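View pics/side0.png

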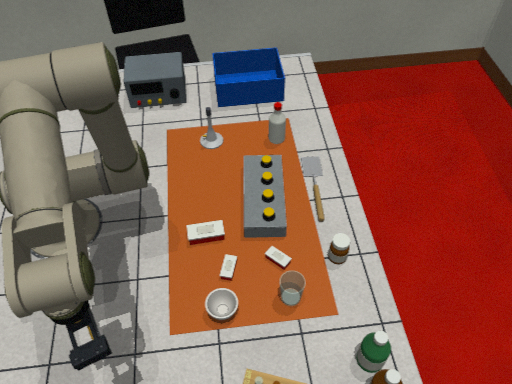

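Scene picture: the tray candidates are the large one at (252,161), a small one at (199,159) and a small one at (171,199). I choose (252,161), at world (0.448,-0.095), as the largest. The four caps lie in a row from (215,201) to (296,247). Next I check the choice in a crop and measure its size and yaw.

```bash
cat > h.py <<'E'
from plant import observe, optics, r, spotter
import cv2,numpy as np
def plane(cam,uv,z):
    i=optics.camera_info(cam);K=np.array(i['mtx']);T=np.array(i['cam_to_world'])
    d=np.c_[np.asarray(uv,float),np.ones(len(uv))]@np.linalg.inv(K).T@T[:3,:3].T
    o=T[:3,3];return o+d*((z-o[2])/d[:,2])[:,None]
def go(xyz,yaw=None):
    "shift in tool cm and twist deg to reach xyz (m), tool-x yaw (deg)"
    s=observe();R=np.array(s['tcp_rot']);y0=np.degrees(np.arctan2(R[1,0],R[0,0]))
    d=R.T@(np.array(xyz)-s['ee_pos'])*100
    return np.round(d,2).tolist(),None if yaw is None else round(y0-yaw,1)
def mask_rect(cam,xy,z,white=True):
    "rect of white lid at height z, detection nearest xy"
    im=optics.get_image(cam);best=None
    for d in spotter.cut_out("tray",cam):
        m=d['mask'].astype(np.uint8)
        if m.sum()<30: continue
        hsv=cv2.cvtColor(im,cv2.COLOR_RGB2HSV)
        mm=cv2.morphologyEx(((cv2.dilate(m,np.ones((3,3)))>0)&(hsv[...,1]<90)&(hsv[...,2]>110)).astype(np.uint8),cv2.MORPH_CLOSE,np.ones((5,5)))
        v,u=np.nonzero(mm)
        if len(u)<20: continue
        p=plane(cam,np.c_[u,v],z)[:,:2]
        rc=cv2.minAreaRect(p.astype(np.float32)*1000)
        e=np.hypot(*(np.array(rc[0])/1000-xy))
        if best is None or e<best[0]: best=(e,rc,(u.mean(),v.mean()))
    return im,best
E
python3 - <<'E'
from h import *
for c in("scene","side"):
    im,b=mask_rect(c,(.448,-.095),.036);print(c,b)
    u,v=map(int,b[2]);k=cv2.resize(im[v-35:v+35,u-45:u+45],None,fx=6,fy=6,interpolation=cv2.INTER_CUBIC)
    cv2.imwrite(f"pics/crop_{c}.png",k[:,:,::-1])
y=-5.5
print("cap3",go((.6445,-.080,.11),y))
E
```

```text
scene (np.float64(0.0033741664154467365), ((450.8090515136719, -93.1307144165039), (113.18095397949219, 56.121543884277344), 3.086433172225952), (np.float64(251.51622418879057), np.float64(158.35693215339234)))
side (np.float64(0.0025184449512249355), ((447.06402587890625, -97.33805847167969), (111.02949523925781, 56.13140869140625), 3.099261999130249), (np.float64(204.95390070921985), np.float64(229.56560283687944)))
cap3 ([56.67, -20.78, 12.87], np.float64(27.7))
```

View pics/crop_scene.png

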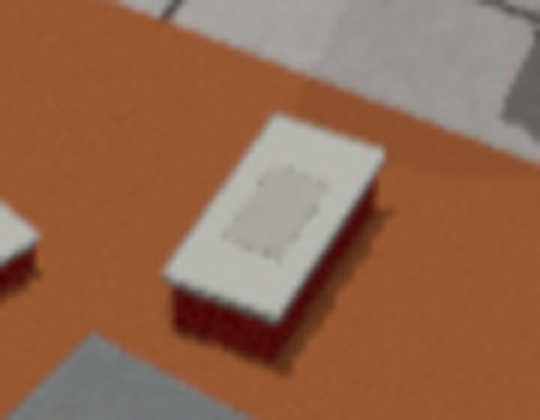

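The crop shows a white lid on a red body, and the lid measures 111 x 56 mm. So this is the largest tray, with yaw 3.1° and centre (0.449,-0.095). Now the cap tests.

```bash
python3 -m inch '4 -1.5 0 4;8 -3 0 8;12 -4.5 0 12;16 -6 0 16;20.5 -7.5 0 20;25 -9 0 24;29 -10.5 0 27.7;33 -12 0 27.7' 1 20; python3 -c "
from h import *
print(go((.6445,-.080,.11),-5.5))"
```

```text
time_s: 2.3
ee_pos: [0.4596, -0.2491, 0.2389]
tcp_rot: [[0.995, -0.098, 0.0], [-0.098, -0.995, -0.0], [0.0, 0.0, -1.0]]
force: [-0.8, -0.4, 0.7]
gripper_width: 0.0264
gripper_force: 0.0
([16.74, -18.65, 12.89], np.float64(-0.1))
```

```bash
python3 -m inch '2.8 -3.1 0 0;5.6 -6.2 0 0;8.4 -9.3 1 0;11.2 -12.4 3 0;14 -15.5 6 0;16.8 -18.6 9 0;16.8 -18.6 12 0;16.8 -18.6 12 0'; python3 -c "
from h import *
print(go((.6445,-.080,.11),-5.5))
T=np.array(optics.camera_info('wrist')['tool_from_camera']);s=observe();im=optics.get_image('wrist');cv2.imwrite('pics/w0.png',im[:,:,::-1])
print([(np.round(d['xyz'],3).tolist(),round(d['confidence'],2)) for d in spotter.landmark_of('cap0','wrist')])
print([(np.round(d['xyz'],3).tolist(),round(d['confidence'],2)) for d in spotter.landmark_of('bay0','wrist')])"
```

```text
time_s: 3.1
ee_pos: [0.6419, -0.0802, 0.114]
tcp_rot: [[0.995, -0.095, -0.008], [-0.095, -0.995, 0.002], [-0.008, -0.002, -1.0]]
force: [-1.1, -0.0, 0.0]
gripper_width: 0.0008
gripper_force: 0.0
([0.26, -0.04, 0.4], np.float64(0.1))
[([0.655, 0.056, 0.082], 0.9), ([0.642, -0.083, 0.078], 0.9), ([0.651, -0.016, 0.08], 0.73), ([0.666, 0.131, 0.076], 0.64)]
[]
```

View pics/w0.png

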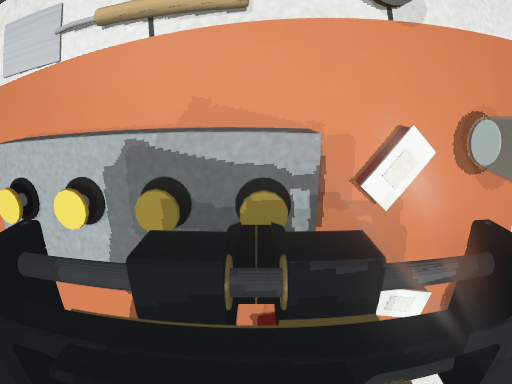

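The fingers are right over cap3 at pixel (263,210); the other caps are at (158,209), (71,209) and (10,206). Pressing about 8 mm.

```bash
python3 -m inch '0 0 1.5 0;0 0 3 0;0 0 3.4 0;0 0 3.7 0;0 0 3.9 0;0 0 4.1 0;0 0 4.1 0;0 0 4.1 0'
```

```text
time_s: 4.05
ee_pos: [0.6437, -0.0818, 0.0781]
tcp_rot: [[0.995, -0.096, 0.001], [-0.096, -0.995, -0.0], [0.001, 0.0, -1.0]]
force: [-1.2, -0.2, 1.5]
gripper_width: 0.0006
gripper_force: 0.5
```

```bash
python3 -m inch '0 0 0.2 0;0 0 0.4 0;0 0 0.5 0;0 0 0.6 0;0 0 0.6 0'
```

```text
time_s: 4.55
ee_pos: [0.644, -0.0818, 0.0752]
tcp_rot: [[0.995, -0.096, 0.002], [-0.096, -0.995, -0.001], [0.002, 0.001, -1.0]]
force: [-11.2, 0.8, 24.2]
gripper_width: 0.0006
gripper_force: 12.3
```

Cap3 is a hard stop, so that bay is full. On to cap2, 72 mm along tool -y.

```bash
python3 -m inch '0 0 -2.2 0;0 -2.4 -2.2 0;0 -4.8 -2.2 0;0 -7.2 -2.2 0;0 -7.2 -2 0;0 -7.2 -1 0;0 -7.2 -0.5 0;0 -7.2 -0.2 0';python3 -m inch '0 0 0.1 0;0 0 0.2 0;0 0 0.2 0'
```

```text
time_s: 5.35
ee_pos: [0.6504, -0.0109, 0.0752]
tcp_rot: [[0.995, -0.097, -0.0], [-0.097, -0.995, 0.0], [-0.0, -0.0, -1.0]]
force: [-14.0, 3.1, 32.7]
gripper_width: 0.0
gripper_force: 16.2
time_s: 5.65
ee_pos: [0.6505, -0.0109, 0.0752]
tcp_rot: [[0.995, -0.097, 0.001], [-0.097, -0.995, -0.0], [0.001, 0.0, -1.0]]
force: [-14.9, 2.5, 28.6]
gripper_width: 0.0008
gripper_force: 14.5
```

Cap2 is also full. Next is cap1.

```bash
python3 -m inch '0 0 -2.2 0;0 -2.4 -2.2 0;0 -4.8 -2.2 0;0 -7.2 -2.2 0;0 -7.2 -2 0;0 -7.2 -1 0;0 -7.2 -0.5 0;0 -7.2 -0.2 0';python3 -m inch '0 0 0.1 0;0 0 0.2 0;0 0 0.2 0'
```

```text
time_s: 6.45
ee_pos: [0.6572, 0.0604, 0.0727]
tcp_rot: [[0.995, -0.098, -0.001], [-0.098, -0.995, -0.0], [-0.001, 0.0, -1.0]]
force: [0.7, -0.9, 1.3]
gripper_width: 0.0007
gripper_force: 0.8
time_s: 6.75
ee_pos: [0.6576, 0.0613, 0.0719]
tcp_rot: [[0.995, -0.097, 0.0], [-0.097, -0.995, -0.0], [0.0, 0.0, -1.0]]
force: [0.2, -0.5, 1.5]
gripper_width: 0.0002
gripper_force: 0.8
```

Cap1 keeps sinking softly, so press it to about 16 mm.

```bash
python3 -m inch '0 0 0.3 0;0 0 0.6 0;0 0 0.8 0;0 0 0.8 0;0 0 0.8 0'; python3 -c "
from h import *
print(observe()['force'])
a=np.radians(3.1);print(go((.449-.025*np.cos(a),-.095-.025*np.sin(a),.10),3.1))"
```

```text
time_s: 7.25
ee_pos: [0.6576, 0.0617, 0.0638]
tcp_rot: [[0.995, -0.096, 0.0], [-0.096, -0.995, -0.0], [0.0, -0.0, -1.0]]
force: [0.6, -1.6, 2.8]
gripper_width: 0.0006
gripper_force: 1.2
[ 0.56609861 -1.61753515  2.77567908]
([-21.72, 17.98, -3.63], np.float64(-8.6))
```

Cap1 is 16 mm down at only 2.8 N, so bay1 is empty. Going above the tray and opening the gripper.

```bash
python3 -m inch '0 0 -4.6 0;-3.5 2.9 -4.6 -2;-7 5.8 -4.6 -4;-10.5 8.7 -4.6 -6;-14 11.6 -4.6 -8;-18 14.5 -4.6 -8.6;-22.2 18 -4.6 -8.6;-22.2 18 -4.6 -8.6' 0 30; python3 -c "
from h import *
s=observe();im=optics.get_image('wrist');cv2.imwrite('pics/w1.png',im[:,:,::-1])
print([(np.round(d['xyz'],3).tolist(),round(d['confidence'],2)) for d in spotter.landmark_of('tray','wrist')])
for c in('scene','side'):
  print(c,mask_rect(c,(.448,-.095),.036)[1])
print([(np.round(d['xyz'],3).tolist(),round(d['confidence'],2)) for d in spotter.landmark_of('bay1','wrist')])
print([(np.round(d['xyz'],3).tolist(),round(d['confidence'],2)) for d in spotter.landmark_of('rack','wrist')])
a=np.radians(3.1);print(go((.449-.03*np.cos(a),-.095-.03*np.sin(a),.008),3.1))"
```

```text
time_s: 8.05
ee_pos: [0.4156, -0.0972, 0.1094]
tcp_rot: [[0.999, 0.05, -0.003], [0.05, -0.999, 0.001], [-0.002, -0.001, -1.0]]
force: [0.0, -0.7, 0.4]
gripper_width: 0.0625
gripper_force: 0.0
[([0.45, -0.094, 0.003], 0.97), ([0.506, -0.224, -0.001], 0.85)]
scene (np.float64(0.005333282487816307), ((453.28155517578125, -94.25900268554688), (110.45156860351562, 56.346824645996094), 3.8202497959136963), (np.float64(250.0114006514658), np.float64(159.6156351791531)))
side (np.float64(0.0016886495877627991), ((447.2890625, -96.53170013427734), (111.54263305664062, 56.39054870605469), 1.3044999837875366), (np.float64(210.2921052631579), np.float64(229.4657894736842)))
[([0.588, 0.14, 0.001], 0.92)]
[]
([-0.07, 0.11, 10.16], np.float64(0.0))
```

View pics/w1.png

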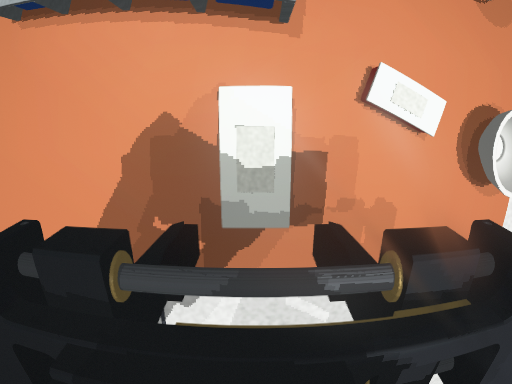

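The tray (columns 220–292, rows 86–228) is square to the tool and centred between the open fingers. Descend and grip.

```bash
python3 -m inch '0 0 3 0;0 0 6 0;0 0 8 0;0 0 9.3 0;0 0 10 0;0 0 10.1 0;0 0 10.1 0' 0 30 && python3 -m inch '0 0 0 0;0 0 0 0;0 0 0 0;0 0 0 0;0 0 0 0;0 0 0 0;0 0 0 0' 1 30; python3 -c "
from h import *
print(mask_rect('side',(.448,-.095),.036)[1], [d['xyz'] for d in spotter.landmark_of('tray','side')][:3])"
```

```text
time_s: 9.15
ee_pos: [0.4195, -0.0961, 0.009]
tcp_rot: [[0.999, 0.054, 0.0], [0.054, -0.999, -0.0], [0.0, 0.0, -1.0]]
force: [0.5, -0.4, 0.3]
gripper_width: 0.0881
gripper_force: 0.0
time_s: 9.85
ee_pos: [0.4192, -0.0962, 0.0089]
tcp_rot: [[0.999, 0.053, 0.0], [0.053, -0.999, -0.0], [0.0, 0.0, -1.0]]
force: [-0.4, -0.3, 4.2]
gripper_width: 0.0513
gripper_force: 29.3
(np.float64(0.027131937011807095), ((475.1269836425781, -95.51842498779297), (54.77302169799805, 56.59617233276367), 4.201638698577881), (np.float64(214.75675675675674), np.float64(227.83783783783784))) [[0.5021, -0.2213, -0.0021], [0.4452, -0.0925, 0.0013], [0.6513, -0.2071, 0.0003]]
```

```bash
python3 -c "
from h import *
print(go((.4785,.076,.012),-5.5))"; python3 -m inch '0 0 -0.3 0;0 0 -0.3 0'
```

```text
([6.84, -16.88, -0.31], np.float64(8.6))
time_s: 10.2
ee_pos: [0.4189, -0.0959, 0.0117]
tcp_rot: [[0.999, 0.054, -0.001], [0.054, -0.999, 0.0], [-0.001, -0.0, -1.0]]
force: [0.5, 0.3, -3.7]
gripper_width: 0.051
gripper_force: 29.9
```

```bash
python3 -m inch '1 -2.5 0 1;2 -5 0 3;3 -7.5 0 5;4 -10 0 7;5 -12.5 0 8.6;6 -14.8 0 8.6;6.8 -16.9 0 8.6;6.8 -16.9 0 8.6'; python3 -c "
from h import *
s=observe();im=optics.get_image('wrist');cv2.imwrite('pics/w2.png',im[:,:,::-1])
for q in('tray','bay1','cap1'): print(q,[(np.round(d['xyz'],3).tolist(),round(d['confidence'],2)) for d in spotter.landmark_of(q,'wrist')])
print(s['ee_pos'])"
```

```text
time_s: 11.0
ee_pos: [0.478, 0.0782, 0.0114]
tcp_rot: [[0.996, -0.094, -0.0], [-0.094, -0.996, 0.0], [-0.0, -0.0, -1.0]]
force: [0.4, -0.1, -2.5]
gripper_width: 0.0512
gripper_force: 29.9
tray [([0.509, 0.081, 0.003], 0.72)]
bay1 []
cap1 []
[0.478019   0.07824067 0.01138228]
```

View pics/w2.png

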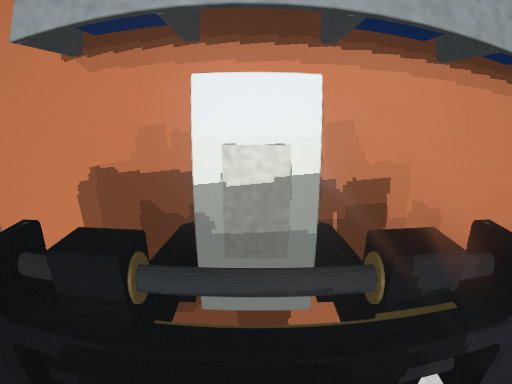

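The nose of the tray (rows 73+, columns 191–322) faces the dark bay opening (columns ~198–326, row 42), with blue trays visible in the bays either side. It needs about 2 mm toward -y.

```bash
python3 -c "
from h import *
print(np.round(optics.camera_info('wrist')['tool_from_camera'],3)[:3,3]);print(go((.583-.02*.9954,.066+.02*.096,.0115),-5.5))"
```

```text
[ 0.066  0.001 -0.146]
([8.58, -0.06, -0.01], np.float64(-0.1))
```

```bash
python3 -m inch '1 0.1 0 0;2.2 0.1 0 0;3.4 0.1 0 0;4.6 0.1 0 0;5.8 0.1 0 0;7 0.1 0 0;8 0.1 0 0;8.5 0.1 0 0'; python3 -m inch '0 0 0 0;0 0 0.2 0;0 0 0.2 0'
```

```text
time_s: 12.0
ee_pos: [0.5636, 0.0662, 0.0117]
tcp_rot: [[0.995, -0.098, 0.001], [-0.098, -0.995, -0.0], [0.001, 0.0, -1.0]]
force: [-0.4, 0.5, -3.7]
gripper_width: 0.0514
gripper_force: 29.9
time_s: 12.3
ee_pos: [0.5621, 0.067, 0.0095]
tcp_rot: [[0.995, -0.097, -0.001], [-0.097, -0.995, -0.0], [-0.001, 0.0, -1.0]]
force: [0.5, 0.3, -2.5]
gripper_width: 0.0516
gripper_force: 29.8
```

```bash
python3 -m inch '0 0 0 0;0 0 0 0;0 0 0 0;0 0 0 0;0 0 0 0;0 0 0 0' 0 && python3 -m inch '-1 0 0 0;-2.5 0 0 0;-4 0 0 0;-5.5 0 0 0;-7 0 0 0;-7 0 0 0' && python3 -m inch '0 0 0 0;0 0 0 0;0 0 0 0;0 0 0 0;0 0 0 0;0 0 0 0;0 0 0 0;0 0 0 0' 1; python3 -c "
from h import *
s=observe();im=optics.get_image('wrist');cv2.imwrite('pics/w3.png',im[:,:,::-1])
print(s['ee_pos'],[(np.round(d['xyz'],3).tolist(),round(d['confidence'],2)) for d in spotter.landmark_of('tray','wrist')])
print(go((.583-.009*.9954,.066+.009*.096,.012),-5.5))"
```

```text
time_s: 12.9
ee_pos: [0.5625, 0.0671, 0.0098]
tcp_rot: [[0.995, -0.096, 0.0], [-0.096, -0.995, -0.0], [0.0, 0.0, -1.0]]
force: [-0.6, 0.3, 1.1]
gripper_width: 0.0882
gripper_force: 0.0
time_s: 13.5
ee_pos: [0.4916, 0.0741, 0.0097]
tcp_rot: [[0.995, -0.096, -0.001], [-0.096, -0.995, 0.0], [-0.001, -0.0, -1.0]]
force: [-0.2, 0.7, -0.5]
gripper_width: 0.088
gripper_force: 0.0
time_s: 14.3
ee_pos: [0.4928, 0.0738, 0.0097]
tcp_rot: [[0.995, -0.097, 0.0], [-0.097, -0.995, -0.0], [0.0, 0.0, -1.0]]
force: [-0.0, 0.1, 0.1]
gripper_width: 0.0263
gripper_force: 0.0
[0.49284275 0.07384885 0.00974115] [([0.592, 0.067, 0.002], 0.81)]
([8.15, -0.09, -0.23], np.float64(-0.0))
```

View pics/w3.png

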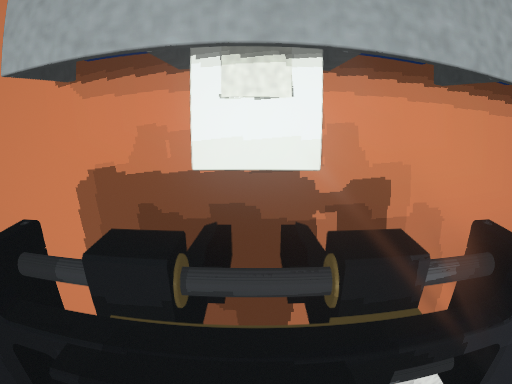

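The tray sits square in bay1 with its rear end at row 170 (columns 191–323). Push slowly along +x.

```bash
python3 -m inch '0.6 0 0 0;1.2 0 0 0;1.8 0 0 0;2.4 0 0 0;3 0 0 0;3.6 0 0 0;4.2 0 0 0;4.8 0 0 0';python3 -m inch '0.5 0 0 0;1 0 0 0;1.5 0 0 0;2 0 0 0;2.4 0 0 0;2.8 0 0 0;3.1 0 0 0;3.1 0 0 0'; python3 -c "
from h import *
print(observe()['ee_pos'])
for c in('wrist','side'):
  im=optics.get_image(c);cv2.imwrite(f'pics/p_{c}.png',im[:,:,::-1])
  print([(np.round(d['xyz'],3).tolist(),round(d['confidence'],2)) for d in spotter.landmark_of('tray',c)])"
```

```text
time_s: 15.2
ee_pos: [0.5409, 0.0692, 0.0096]
tcp_rot: [[0.995, -0.096, -0.001], [-0.096, -0.995, 0.0], [-0.001, 0.0, -1.0]]
force: [-2.3, 0.1, 0.8]
gripper_width: 0.0002
gripper_force: 1.0
time_s: 16.0
ee_pos: [0.572, 0.0661, 0.0098]
tcp_rot: [[0.995, -0.097, 0.001], [-0.097, -0.995, -0.0], [0.001, -0.0, -1.0]]
force: [0.6, 0.7, 0.5]
gripper_width: 0.0003
gripper_force: 0.0
[0.57200175 0.06614687 0.00981728]
[]
[([0.504, -0.223, -0.001], 0.78), ([0.652, -0.209, -0.0], 0.65)]
```

View pics/p_wrist.png

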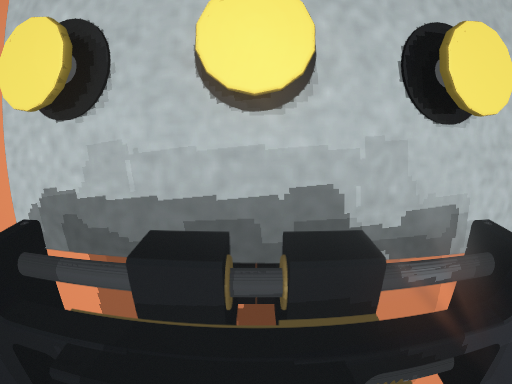

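The cap of bay1 is ahead at (255,40) and the fingers are at the rack's front. Push 5 mm more, then back away and look.

```bash
python3 -m inch '0.2 0 0 0;0.4 0 0 0;0.5 0 0 0;0.5 0 0 0';python3 -m inch '-0.5 0 0 0;-2 0 0 0;-4 0 0 0;-6 0 0 0;-8 0 -1 0;-10 0 -3 0;-12 0 -6 0;-12 0 -6 0'; python3 -c "
from h import *
s=observe();R=np.array(s['tcp_rot']);p=np.array(s['ee_pos']);im=optics.get_image('wrist');cv2.imwrite('pics/w5.png',im[:,:,::-1])
print([(np.round(d['xyz'],3).tolist(),round(d['confidence'],2)) for d in spotter.landmark_of('tray','wrist')])
print([(np.round(d['xyz'],3).tolist(),round(d['confidence'],2)) for d in spotter.landmark_of('bay1','wrist')])
im=optics.get_image('wrist')"
```

```text
time_s: 16.6
ee_pos: [0.5721, 0.0662, 0.0096]
tcp_rot: [[0.995, -0.096, -0.012], [-0.096, -0.995, 0.0], [-0.012, 0.001, -1.0]]
force: [-26.9, -0.1, 19.3]
gripper_width: 0.0004
gripper_force: 13.8
time_s: 17.4
ee_pos: [0.457, 0.0776, 0.0725]
tcp_rot: [[0.995, -0.096, 0.005], [-0.096, -0.995, -0.0], [0.005, -0.0, -1.0]]
force: [-0.4, 0.9, -0.9]
gripper_width: 0.0005
gripper_force: 0.0
[]
[]
```

View pics/w5.png

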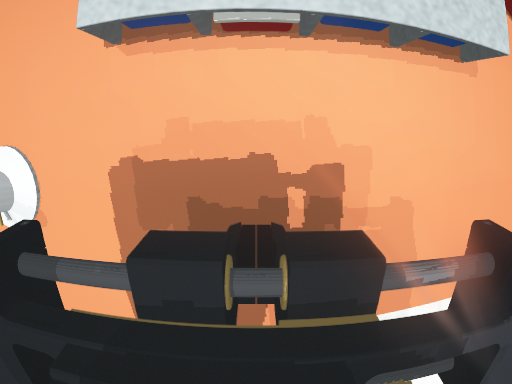

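The tray end shows in bay1 at (255,22), between the blue ends, with a strip of white lid. It may still stick out a little; the last push hit something hard at 27 N. I'll measure with the fisheye model.

```bash
python3 - <<'E'
from h import *
i=optics.camera_info('wrist');K=np.array(i['mtx']);T=np.array(i['tool_from_camera']);print(K.tolist())
s=observe();R=np.array(s['tcp_rot']);p=np.array(s['ee_pos']);im=optics.get_image('wrist')
k=cv2.resize(im[0:50,190:320],None,fx=6,fy=6,interpolation=cv2.INTER_CUBIC);cv2.imwrite('pics/c5.png',k[:,:,::-1])
def pt(u,v,z):
    x=(u-K[0,2])/K[0,0];y=(v-K[1,2])/K[1,1];t=np.hypot(x,y)
    d=R@T[:3,:3]@np.array([x/t*np.sin(t),y/t*np.sin(t),np.cos(t)]);o=p+R@T[:3,3]
    return o+d*(z-o[2])/d[2]
def bay(q): d=q[:2]-[.583,.066];return np.round([d@[.9954,-.096],d@[.096,.9954]],4).tolist()
hsv=cv2.cvtColor(im,cv2.COLOR_RGB2HSV)
for u in (235,256,280):
    col=[(v,tuple(map(int,im[v,u]))) for v in range(5,36)];print(u,col)
for z,v in ((.056,11),(.036,21),(.036,22),(.036,23),(0,30),(0,31),(0,32)): print(z,v,bay(pt(256,v,z)))
for u,v in((204,37),(303,37)): print(u,bay(pt(u,v,0)))
E
```

```text
[[297.3186396354542, 0.0, 255.71677777342694], [0.0, 297.3186396354542, 191.28462686594608], [0.0, 0.0, 1.0]]
235 [(5, (196, 206, 210)), (6, (145, 153, 156)), (7, (82, 85, 87)), (8, (80, 85, 85)), (9, (82, 87, 88)), (10, (175, 181, 175)), (11, (176, 180, 175)), (12, (175, 181, 175)), (13, (175, 180, 175)), (14, (176, 181, 175)), (15, (176, 181, 175)), (16, (200, 206, 200)), (17, (183, 189, 183)), (18, (150, 154, 149)), (19, (141, 145, 140)), (20, (133, 116, 112)), (21, (112, 34, 33)), (22, (112, 36, 33)), (23, (112, 36, 33)), (24, (113, 37, 34)), (25, (114, 37, 34)), (26, (114, 37, 34)), (27, (114, 37, 34)), (28, (114, 37, 34)), (29, (121, 52, 42)), (30, (136, 85, 61)), (31, (156, 100, 69)), (32, (157, 99, 70)), (33, (160, 101, 71)), (34, (239, 159, 111)), (35, (240, 161, 112))]
256 [(5, (190, 199, 203)), (6, (154, 163, 165)), (7, (88, 93, 94)), (8, (82, 86, 88)), (9, (111, 116, 114)), (10, (172, 177, 172)), (11, (176, 181, 176)), (12, (175, 180, 175)), (13, (176, 180, 176)), (14, (176, 180, 175)), (15, (176, 181, 175)), (16, (187, 193, 187)), (17, (176, 182, 176)), (18, (147, 151, 1
[... 570 characters left out ...]
(14, (175, 180, 175)), (15, (176, 181, 175)), (16, (175, 180, 175)), (17, (163, 169, 163)), (18, (151, 155, 151)), (19, (142, 147, 142)), (20, (133, 120, 116)), (21, (111, 32, 29)), (22, (111, 32, 30)), (23, (111, 32, 30)), (24, (111, 32, 31)), (25, (111, 32, 30)), (26, (112, 32, 31)), (27, (112, 33, 31)), (28, (112, 32, 31)), (29, (117, 46, 38)), (30, (133, 80, 57)), (31, (139, 88, 63)), (32, (156, 98, 69)), (33, (157, 99, 70)), (34, (188, 118, 83)), (35, (241, 162, 114))]
0.056 11 [-0.0022, -0.0029]
0.036 21 [-0.0017, -0.0029]
0.036 22 [-0.0024, -0.0029]
0.036 23 [-0.0031, -0.0029]
0 30 [0.0028, -0.003]
0 31 [0.002, -0.003]
0 32 [0.0012, -0.003]
204 [-0.0015, 0.0345]
303 [-0.0017, -0.0369]
```

View pics/c5.png

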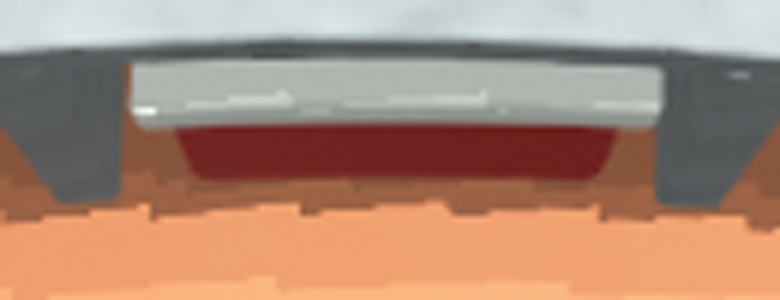

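The tray's outer end is within 1–2 mm of the rack's front, and it is centred and level. The robot is clear of everything, so I hand in.

```bash
python3 -c "
from plant import r
print(r.finish_job())"
```

```text
the job is handed in; nothing more can be done
None
```

The feelers showed bay1 (second from the left) to be empty, so I pushed the red tray in there lid up, its end within about 2 mm of the rack's front by the last wrist-camera picture, and handed the job in; no verdict came back.

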